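# Set the hooded gauge to its index clip

## Task

Lift the hinged steel hood of the setting gauge right over until it rests open on its stop. Then turn the gauge's round knob a little at a time until the tip of the sliding pointer stands in line with the point of the index clip (the rider with a pointed nose, not the plain square one), and let go with the hood left open. Move the pointer by the knob only, without pressing on it, and leave the other things on the bench where they are.

Things in the scene. Friction and masses are not known exactly. Their poses are not given: they have to be found in the camera images.
- gauge: setting gauge fixed to the bench: grey base 260 (x) x 180 (y) x 35 mm high. Origin: centre of its underside; x away from the robot, y to the left (hinge side), z up. In this frame: knob axis at x -55, y -20 mm; scale bridge x 36 to 114 mm, its top 45 mm over the bench, with pointer and riders spread along y; a stop ledge, 22 mm high, reaches to y +139 mm
- hood (a joint): hinge angle: 0 shut, grows as the hood opens to the left (+y of the gauge), 1.75 rad resting on its stop. Beyond about 1.1 rad it falls open by its own weight, before that it falls shut. Hood: sheet-steel box open below, 240 x 160 x 55 mm, walls 3 mm, about 0.35 kg; shut, it covers the deck, y -80 to +80, z 36 to 91 mm of the gauge
- hood_hinge (a point): middle of the hood's hinge line, which runs along the gauge's x axis at y +80, z 36 mm of the gauge. Axes turn with the hood; shut, they are those of the gauge
- hood_handle (a point): middle of the black grip bar on top of the hood, 15 mm from the edge that is far from the hinge: round, 90 mm long along x, 10 mm thick, centre 35 mm off the hood's top (30 mm clear below it, 74 mm clear between its feet). In the hood's frame (origin on the hinge): y -145, z +90 mm. Axes turn with the hood
- knob_grip (a point): point on the upright axis of the round black fluted knob, at the height to grip, 61 mm over the bench. Knob 38 mm across, from 43 to 73 mm over the bench. Turned clockwise seen from above it drives the pointer to the right (-y of the gauge), 15 mm per rad; anticlockwise to the left. It turns 7 rad in all and stays where it is left
- pointer: small black carriage, 22 x 18 x 10 mm, on the scale bridge, with a thin blade that points away from the robot (+x of the gauge); it slides along the gauge's y axis, driven by the knob. It is not to be pressed. Origin on its underside
- pointer_tip (a point): tip of the pointer's blade (blade 3 mm wide), 50 mm over the bench; axes as the gauge's
- index_clip: the mark: dark steel rider fixed on the far edge of the scale, 21 x 18 x 10 mm, with a 9 mm pointed nose towards the pointer. Origin: under the tip of the nose, at the height of the scale's top, 3 mm beyond the line of the pointer's tip; axes as the gauge's. In line: pointer tip and this origin have the same y in the gauge's frame
- plain_rider: plain square dark steel rider, 21 x 18 x 10 mm, without a nose, fixed on the other half of the scale; not the mark. Its origin is 9 mm before its flat face, axes as the gauge's
- driver: bystander: electric screwdriver lying on its side beside the gauge, 235 mm long, 42 mm thick. Origin: on its underside, about its middle
- joystick: bystander: loose black joystick standing in front of the gauge, 48 mm wide, 92 mm high. Origin: on its underside, about its middle
- push_switch: bystander: loose panel push switch standing in front of the gauge, 38 mm wide, 46 mm high. Origin: on its underside, about its middle
- face_plate: bystander: flat grey plate with holes, 100 x 150 x 6 mm. Origin: on its underside, about its middle
- glue_bottle: bystander: small white bottle with black cap beyond the gauge, 36 mm wide, 90 mm high. Origin: on its underside, about its middle
- terminal_block: bystander: grey block with brass screw heads beyond the gauge, 30 x 70 x 20 mm. Origin: on its underside, about its middle
- parts_tray: bystander: clear plastic tray, 100 x 120 x 40 mm. Origin: on its underside, about its middle
- wrench: bystander: steel wrench, 150 mm long, lying flat. Origin: on its underside, about its middle

How it is judged:
On the way, in this order (a step that is already met when the one before it is completed fails the run):
1. the hood is lifted over and rests open on its stop (value of joint hood above 1.68 rad), for 0.2 s.
2. with the hood open, the pointer tip stands in line with the point of the index clip (value of joint hood above 1.68 rad and y of pointer_tip in the frame of index_clip between -0.003 and 0.003 m), for 0.3 s.
At the end, for the whole second after the job is handed in: the hood rests open on its stop (hinge angle over 1.68 rad), the pointer tip is within 3 mm of the index clip's point along the scale, both are at rest, and no bystander has moved more than 30 mm (all of step 2 and linear speed of pointer below 0.003 m/s and velocity of joint hood between -0.05 and 0.05 rad/s and distance of each of driver, joystick, push_switch, face_plate, glue_bottle, terminal_block, parts_tray, wrench from where it was at the start of the episode below 0.03 m); the robot touches nothing.
It fails at once if the pointer is pressed or pushed directly (contact force over 2 N) (contact force between pointer and anything else above 2 N).
It fails at once if a thing lying on the bench is moved more than 30 mm (distance of any of driver, joystick, push_switch, face_plate, glue_bottle, terminal_block, parts_tray, wrench from where it was at the start of the episode above 0.03 m).
It also fails if it takes over 58 s, if anything falls off the work surface, if the arm or the gripper's body presses on something with over 40 N, if the wrist force passes 120 N, or if a joint passes its speed limit or range.

## Robot

A 6-joint arm with a two-finger parallel gripper is mounted at the origin on the work surface. World frame = base frame: x ahead of the robot, y to its left, z up, the work surface at z = 0. Lengths are in m, angles in rad, forces in N, time in s.
With the tool pointing down it reaches from about 0.3 to 0.75 m from the base axis. Payload 8.5 kg.
Tool frame: the origin (TCP) lies midway between the tips of the shut fingers; the grasp point (between the pads) lies 19 mm behind it (r.hold_point_z is the z of the grasp point in the tool frame, in m); z points along the fingers, y is the line along which they close (so a half turn about z gives the same grasp; the last joint's range is limited). The gripper opens to 85 mm and grips with 20 to 120 N. Pads are 22 mm wide; open, the fingers measure 114 mm over their backs; the gripper's body (76 mm by 85 mm) begins 54 mm behind the grasp point. The pads swing forward as they close: fully open they stand 13 mm farther back than shut.
Start: joints at [-1.321, 0.381, 1.297, -0, 1.464, -0.215], TCP at [0.247, -0.492, 0.231] pointing down, gripper open.
Joint ranges: [-3.11, 3.11], [-0.89, 2.33], [0.22, 2.48], [-1.42, 4.56], [0.17, 2.85], [-2.88, 2.88]. Speed limits (rad/s): [2.39, 2.39, 3.14, 3.14, 3.14, 3.14].

## Interface

Orientations are given as a 3x3 rotation matrix whose columns are the frame's x, y, z axes.
In Python, from cell import r gives the robot as it stands. The module is installed in compiled form; this text tells all that it offers.
- The arm moves only by the tool jog_arm, never from a script. Its arguments are lists of equal length, an entry for each row: "translation": the shift along the tool's x, y, z in cm, a list of three; "rotation": the turn, a rotation vector about the tool's x, y, z in degrees, a list of three; "gripper": the closure, from 0 (fully open) to 1 (shut). In form: {"translation": [[tx, ty, tz], ...], "rotation": [[wx, wy, wz], ...], "gripper": [gripper, ...]}. A call has 1 to 8 rows; each row shifts and turns the commanded pose from where the row before left it, along the tool's axes as they then stand; what a row does not reach is not made up. A row lasts 1/12 s, in which the tool goes at most 41.7 mm and 7.16 degrees, less where a joint would pass 70% of its speed; a pose out of reach is approached as far as the arm can. A call with a gripper value outside its range is refused whole. The fingers move at their own pace and stop on an object; the grip force is fixed at half the most. Time passes only in rows, so rows that do not move let the fingers close. It gives the time, the measured TCP pose, the force, the opening and the grip force at its end, in the units of the state.
- r.read_state(): the state, without advancing time (a new reading comes with each control period).
- r.grab_frame(name): name is "scene" or "top"; returns a dict with "color" (400x640x3 uint8, red, green, blue), "depth" (400x640 float32, m along the optical axis (not along the pixel's ray), 0 where there is no reading), "camera_matrix" (3x3 intrinsics, pixels), "extrinsics" (4x4, takes a point from camera to world coordinates). Camera axes: x right, y down, z forward; pixel columns grow to the right and rows downward; lengths in m; the calibration is good to about 2 mm. A picture is of the moment at which its call begins.
- r.close_job(): hands the job in; it is judged then, once.
Trained networks look in a picture, given as the dict that the camera call returned (one of the last four; its "shot" number tells which), for a name from the list of things; names that differ only in an ending like _2 or _b are one class to them, and where a whole thing is asked for, a point or a joint stands for the part that bears it (a point fixed in the world has none). Each returns a list of dicts, best first, with "conf" (0 to 1); they miss things now and then, are a little off and sometimes report something else, mostly with a low value. They report only what shows in the picture. A call takes as long as a camera call.
- r.recognise(label, picture): "bbox" ([left, top, right, bottom] in pixels, round what is visible of it).
- r.outline_of(label, picture): "pixels" (400x640 bool, what is visible of it) and "bbox" ([left, top, right, bottom] in pixels, round what is visible of it).
- r.pinpoint(label, picture): "at" ([column, row] in pixels: a listed point, or the origin of a listed thing).
The state is a dict: "clock": time; "q": joint angles; "dq": joint speeds; "joint_efforts": joint torques, N m; "position": TCP position; "tcp_rot": TCP orientation; "ft_force": force on the tool from outside, world axes, zero at the start; "wrist_torque": the same for the moment, N m; "opening": opening from 0.0 (shut) to 1.0 (fully open); "grasp_force": force on a finger pad.
Only numpy, scipy, OpenCV 4.12 (cv2) and the standard library are available. Lean on these libraries where they do the work, as an engineer would, in place of code of your own. Each camera call takes 0.05 s, during which the arm holds its last target. There are 200 camera calls.

## Working session

There is one attempt and no reset: what is moved stays moved. The work goes in short steps, Python scripts to look and compute and a tool call to move; the robot and the scene stay as the last step left them, time stands still between calls to the robot, and variables do not carry over. Pictures are saved under pics/ and viewed, at most 10 in all, crops included, and the job is handed in when it is done.

Besides the shell and the picture viewer there is one more tool, called after ">>>" as name(argument=value, ...) on one line, values as JSON. jog_arm: Moves the arm, as the interface text tells. Its arguments: {"type":"object","properties":{"translation":{"type":"array","items":{"type":"array","items":{"type":"number"}}},"rotation":{"type":"array","items":{"type":"array","items":{"type":"number"}}},"gripper":{"type":"array","items":{"type":"number"}}},"required":["translation","rotation","gripper"]}

```bash
mkdir -p pics
cat > h.py <<'E'
from cell import r
import numpy as np, cv2
def px2w(f,u,v,d=None,z=None):
    K=f["camera_matrix"];T=f["extrinsics"]
    ray=np.linalg.inv(K)@[u,v,1]
    if z is not None:
        w=T[:3,:3]@ray; d=(z-T[2,3])/w[2]
    return T[:3,:3]@(ray*d)+T[:3,3]
def dep(f,u,v,k=2):
    p=f["depth"][int(v)-k:int(v)+k+1,int(u)-k:int(u)+k+1];p=p[p>0]
    return np.median(p) if p.size else 0
E
python3 - <<'E'
from h import *
np.set_printoptions(precision=4,suppress=True)
s=r.read_state();print(s["clock"],s["position"],s["tcp_rot"],s["opening"],r.hold_point_z)
ims=[]
for n in("scene","top"):
    f=r.grab_frame(n);ims.append(f["color"][:,:,::-1]);print(n,f["extrinsics"])
    for l in("gauge","hood_handle","hood_hinge","driver","joystick","push_switch","glue_bottle","parts_tray","face_plate","terminal_block","wrench"):
        for o in r.pinpoint(l,f)[:2]:
            u,v=o["at"];d=dep(f,u,v);print(l,o["conf"],np.round(o["at"]),px2w(f,u,v,d))
    for o in r.recognise("hood",f)[:1]:print(o)
cv2.imwrite("pics/s.png",ims[0]);cv2.imwrite("pics/t.png",ims[1])
E
```

```text
0.0 [ 0.2464 -0.4913  0.2307] [[ 0.8939  0.4482 -0.0004]
 [ 0.4482 -0.8939  0.0015]
 [ 0.0003 -0.0015 -1.    ]] 1.0005068064443783 -0.0187
scene [[ 0.1014  0.611  -0.7851  1.4533]
 [ 0.9948 -0.0665  0.0767 -0.1134]
 [-0.0053 -0.7889 -0.6146  0.7854]
 [ 0.      0.      0.      1.    ]]
gauge 0.89 [340. 225.] [0.6719 0.0178 0.0911]
gauge 0.71 [204. 244.] [ 0.6122 -0.3222  0.0063]
hood_handle 0.87 [316. 194.] [ 0.5859 -0.0288  0.1241]
driver 0.59 [274. 245.] [ 0.6661 -0.1421  0.0358]
joystick 0.58 [301. 198.] [ 0.4943 -0.0643  0.0416]
glue_bottle 0.75 [339. 279.] [0.7757 0.0027 0.0184]
glue_bottle 0.35 [421. 187.] [0.43   0.3027 0.0038]
parts_tray 0.96 [455. 220.] [0.5837 0.3537 0.0011]
face_plate 0.63 [204. 246.] [ 0.6193 -0.3213  0.0045]
terminal_block 0.9 [377. 274.] [0.7651 0.0954 0.0133]
wrench 0.71 [422. 186.] [0.4274 0.3065 0.0061]
{'bbox': [297.4, 174.5, 383.4, 253.8], 'conf': 0.95}
top [[ 0.0276 -0.9853  0.1686  0.4226]
 [-0.9987 -0.0343 -0.0368 -0.0104]
 [ 0.0421 -0.1674 -0.985   1.0387]
 [ 0.      0.      0.      1.    ]]
gauge 0.81 [288. 209.] [0.5567 0.0228 0.0908]
hood_handle 0.85 [314. 192.] [ 0.6029 -0.0411  0.0921]
driver 0.65 [352. 190.] [ 0.62   -0.1435  0.0383]
joystick 0.57 [320. 260.] [ 0.4344 -0.0594  0.0899]
push_switch 0.45 [271. 278.] [0.3873 0.0596 0.0456]
parts_tray 0.71 [165. 196.] [0.5934 0.3562 0.0027]
face_plate 0.66 [415. 202.] [ 0.5986 -0.3226  0.0068]
terminal_block 0.7 [264. 145.] [0.7425 0.0972 0.02  ]
terminal_block 0.37 [169. 194.] [0.5994 0.346  0.0031]
wrench 0.59 [181. 260.] [0.4266 0.2999 0.002 ]
{'bbox': [248.0, 152.5, 322.3, 252.8], 'conf': 0.95}
```

Run:
```python
import cv2
a=cv2.imread("pics/t.png")[110:310,150:430];cv2.imwrite("pics/tc.png",cv2.resize(a,None,fx=2.8,fy=2.8,interpolation=2))
from h import *
np.set_printoptions(precision=4,suppress=True)
f=r.grab_frame("top");m=r.outline_of("hood",f)[0]["pixels"]
v,u=np.nonzero(m);d=f["depth"][v,u];K=f["camera_matrix"];T=f["extrinsics"]
P=((np.linalg.inv(K)@np.stack([u,v,np.ones(len(u))]))*d).T@T[:3,:3].T+T[:3,3]
Q=P[(abs(P[:,2]-.091)<.006)]
R=cv2.minAreaRect(Q[:,:2].astype(np.float32));print(R,cv2.boxPoints(R),len(Q),np.median(Q[:,2]))
H=P[P[:,2]>.115];print(len(H),H.mean(0),H.min(0),H.max(0))
```

```text
((0.5798003673553467, 0.030866146087646484), (0.24054178595542908, 0.16035892069339752), 9.78943920135498) [[ 0.4476  0.0894]
 [ 0.4749 -0.0686]
 [ 0.712  -0.0277]
 [ 0.6847  0.1303]] 5967 0.0912131093642079
175 [ 0.5704 -0.0306  0.2334] [ 0.4226 -0.0435  0.1151] [ 0.6336 -0.0104  1.0387]
```

View pics/tc.png

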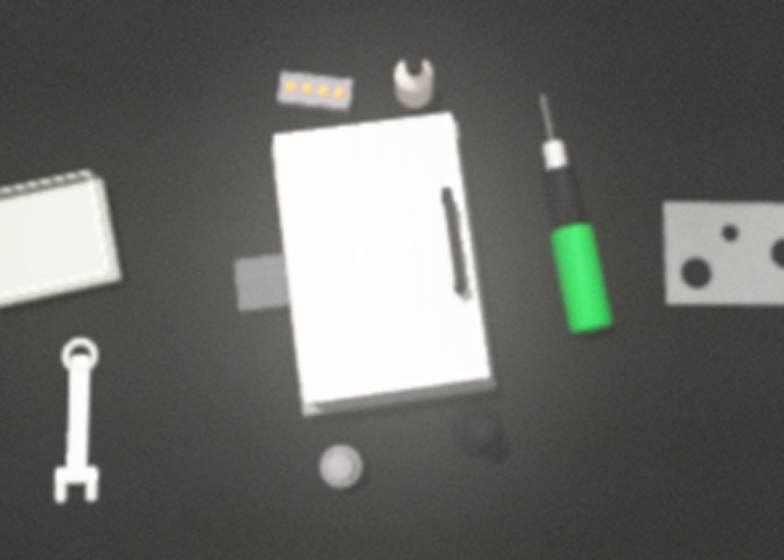

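The crop shows the hood (its centre about (288,207) in the full image) with the grip bar at about (312,197). The joystick and push switch stand in front of it and the driver lies to the right. The gauge is yawed about 9.8° with its centre at about (0.580, 0.031).

>>> jog_arm(translation=[[0, 0, 0], [0, 0, 0], [0, 0, 0], [2.7, -2.5, 0], [2.7, -2.5, 0], [2.7, -2.5, 0], [2.7, -2.5, 0], [2.7, -2.5, 0]], rotation=[[0, 0, 5.6], [0, 0, 5.6], [0, 0, 5.6], [0, 0, 0], [0, 0, 0], [0, 0, 0], [0, 0, 0], [0, 0, 0]], gripper=[0, 0, 0, 0, 0, 0, 0, 0])

```text
clock: 2.07
position: [0.3589, -0.344, 0.2314]
tcp_rot: [[0.985, 0.17, 0.0], [0.17, -0.985, -0.0], [0.0, 0.0, -1.0]]
ft_force: [-0.3, -0.5, -0.9]
opening: 1.003
grasp_force: 0.0
```

>>> jog_arm(translation=[[2.7, -2.5, 0], [2.7, -2.5, 0], [2.7, -2.5, 0], [2.7, -2.5, 0], [2.7, -2.5, 0], [2.7, -2.5, 0], [2.7, -2.5, 0], [2.7, -2.5, 0]], rotation=[[0, 0, 0], [0, 0, 0], [0, 0, 0], [0, 0, 0], [0, 0, 0], [0, 0, 0], [0, 0, 0], [0, 0, 0]], gripper=[0, 0, 0, 0, 0, 0, 0, 0])

```text
clock: 2.73
position: [0.5378, -0.1098, 0.2315]
tcp_rot: [[0.985, 0.171, 0.0], [0.171, -0.985, -0.0], [0.0, 0.0, -1.0]]
ft_force: [0.1, -1.1, 0.0]
opening: 1.0
grasp_force: 0.0
```

>>> jog_arm(translation=[[2.7, -2.5, 0], [2.7, -2.5, 0], [0, 0, 0], [0, 0, 0]], rotation=[[0, 0, 0], [0, 0, 0], [0, 0, 0], [0, 0, 0]], gripper=[0, 0, 0, 0])

```text
clock: 3.07
position: [0.5821, -0.0515, 0.2309]
tcp_rot: [[0.985, 0.174, -0.0], [0.174, -0.985, 0.0], [-0.0, -0.0, -1.0]]
ft_force: [0.3, -0.2, -0.5]
opening: 0.995
grasp_force: 0.0
```

```bash
cat >> h.py <<'E'
C=np.array([0.5798,0.0309]);a=np.radians(9.79)
G=np.array([[np.cos(a),-np.sin(a),0],[np.sin(a),np.cos(a),0],[0,0,1]])
def g2w(x,y,z): return G@[x,y,z]+np.r_[C,0]
def w2g(p): return G.T@(np.asarray(p)-np.r_[C,0])
def togo(p):
    s=r.read_state();R=np.array(s["tcp_rot"])
    print("t",s["clock"],"tcp",s["position"],"gauge",w2g(s["position"]),"F",s["ft_force"],"op",s["opening"],s["grasp_force"])
    print("z",R[:,2],"y in gauge",G.T@R[:,1])
    print("togo cm",100*R.T@(np.asarray(p)-s["position"]))
np.set_printoptions(precision=4,suppress=True)
E
python3 - <<'E'
from h import *
togo(g2w(0,-.065,.126-.019))
f=r.grab_frame("scene")
for o in r.pinpoint("hood_handle",f)[:2]:
    u,v=o["at"];print(o,w2g(px2w(f,u,v,z=.126)))
cv2.imwrite("pics/s2.png",cv2.resize(f["color"][100:320,180:480,::-1],None,fx=2.6,fy=2.6))
E
```

```text
t 3.0667 tcp [ 0.5821 -0.0515  0.2309] gauge [-0.0118 -0.0816  0.2309] F [ 0.3264 -0.2228 -0.4962] op 0.9945702795672169 0.0
z [-0.0004  0.     -1.    ] y in gauge [ 0.0037 -1.     -0.0001]
togo cm [ 1.1877 -1.6577 12.3904]
{'at': [315.6, 189.9], 'conf': 0.6} [-0.018  -0.0583  0.126 ]
```

View pics/s2.png

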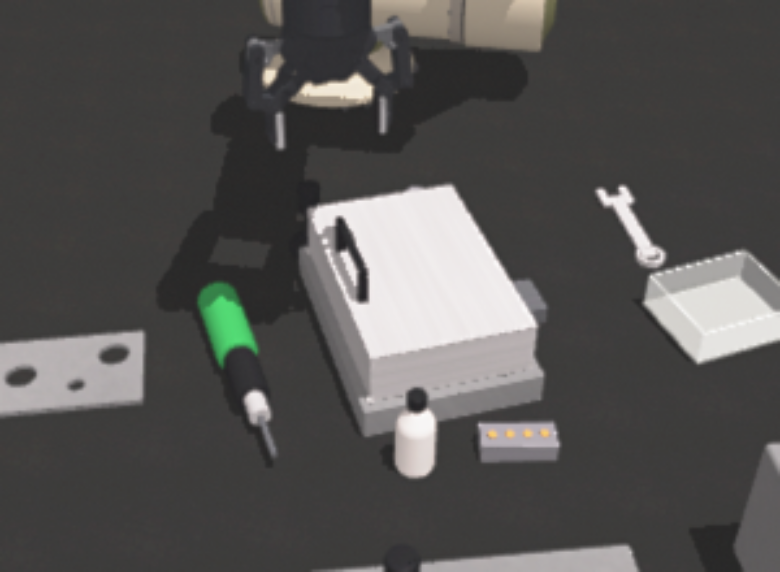

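The picture shows the handle bar at about (315,199) in the full image, and the gripper hovering above and just short of it. I go down over the bar and close.

>>> jog_arm(translation=[[1.2, -1.7, 2.0], [0, 0, 2.5], [0, 0, 2.5], [0, 0, 2.5], [0, 0, 2.0], [0, 0, 0.9], [0, 0, 0], [0, 0, 0]], rotation=[[0, 0, 0], [0, 0, 0], [0, 0, 0], [0, 0, 0], [0, 0, 0], [0, 0, 0], [0, 0, 0], [0, 0, 0]], gripper=[0, 0, 0, 0, 0, 0, 0, 0])

```text
clock: 3.83
position: [0.5906, -0.035, 0.1081]
tcp_rot: [[0.985, 0.17, 0.001], [0.17, -0.985, -0.0], [0.001, 0.0, -1.0]]
ft_force: [0.6, -0.8, 1.2]
opening: 0.998
grasp_force: 0.0
```

>>> jog_arm(translation=[[0, 0, 0], [0, 0, 0], [0, 0, 0], [0, 0, 0], [0, 0, 0], [0, 0, 0], [0, 0, 0], [0, 0, 0]], rotation=[[0, 0, 0], [0, 0, 0], [0, 0, 0], [0, 0, 0], [0, 0, 0], [0, 0, 0], [0, 0, 0], [0, 0, 0]], gripper=[0.5, 0.8, 1, 1, 1, 1, 1, 1])

```text
clock: 4.5
position: [0.5904, -0.0336, 0.1077]
tcp_rot: [[0.985, 0.171, 0.0], [0.171, -0.985, 0.001], [0.0, -0.001, -1.0]]
ft_force: [-0.9, 3.5, 3.7]
opening: 0.09
grasp_force: 58.6
```

Run:
```python
from h import *
togo(g2w(0,-.065,.126-.019))
th0=np.arctan2(.090,-.145);R=np.hypot(.09,.145)
p=None
for d in range(0,101,5):
    t=th0-np.radians(d);q=np.array([R*np.cos(t),R*np.sin(t)])
    if p is not None: print(d,"ty %.2f tz %.2f"%(-(q-p)[0]*100,-(q-p)[1]*100))
    p=q
```

```text
t 4.5 tcp [ 0.5904 -0.0336  0.1077] gauge [-0.0005 -0.0654  0.1077] F [-0.9492  3.5185  3.6952] op 0.09024204317942033 58.55576276779175
z [ 0.0001  0.0008 -1.    ] y in gauge [ 0.001  -1.     -0.0008]
togo cm [ 0.0489 -0.0365  0.0651]
5 ty -0.84 tz -1.23
10 ty -0.94 tz -1.15
15 ty -1.04 tz -1.07
20 ty -1.13 tz -0.97
25 ty -1.21 tz -0.87
30 ty -1.28 tz -0.76
35 ty -1.34 tz -0.64
40 ty -1.39 tz -0.53
45 ty -1.43 tz -0.40
50 ty -1.46 tz -0.28
55 ty -1.48 tz -0.15
60 ty -1.49 tz -0.02
65 ty -1.48 tz 0.11
70 ty -1.47 tz 0.24
75 ty -1.44 tz 0.37
80 ty -1.40 tz 0.49
85 ty -1.36 tz 0.61
90 ty -1.30 tz 0.73
95 ty -1.23 tz 0.84
100 ty -1.15 tz 0.94
```

>>> jog_arm(translation=[[0, -0.84, -1.23], [0, -0.94, -1.15], [0, -1.04, -1.07], [0, -1.13, -0.97], [0, -1.21, -0.87], [0, -1.28, -0.76], [0, 0, 0]], rotation=[[0, 0, 0], [0, 0, 0], [0, 0, 0], [0, 0, 0], [0, 0, 0], [0, 0, 0], [0, 0, 0]], gripper=[1, 1, 1, 1, 1, 1, 1])

```text
clock: 5.08
position: [0.5793, 0.0309, 0.1706]
tcp_rot: [[0.985, 0.173, 0.003], [0.173, -0.985, -0.002], [0.003, 0.002, -1.0]]
ft_force: [-3.4, -7.8, 7.5]
opening: 0.092
grasp_force: 59.6
```

>>> jog_arm(translation=[[0, -1.34, -0.64], [0, -1.39, -0.53], [0, -1.43, -0.4], [0, -1.46, -0.28], [0, -1.48, -0.15], [0, -1.49, -0.02], [0, -1.48, 0.11], [0, 0, 0]], rotation=[[0, 0, 0], [0, 0, 0], [0, 0, 0], [0, 0, 0], [0, 0, 0], [0, 0, 0], [0, 0, 0], [0, 0, 0]], gripper=[1, 1, 1, 1, 1, 1, 1, 1])

```text
clock: 5.75
position: [0.5625, 0.1312, 0.1885]
tcp_rot: [[0.985, 0.173, 0.004], [0.173, -0.985, 0.002], [0.004, -0.001, -1.0]]
ft_force: [-0.2, 2.9, 9.9]
opening: 0.088
grasp_force: 62.9
```

>>> jog_arm(translation=[[0, -1.47, 0.24], [0, -1.44, 0.37], [0, -1.4, 0.49], [0, -1.36, 0.61], [0, -1.3, 0.73], [0, -1.23, 0.84], [0, -1.0, 0.8], [0, 0, 0]], rotation=[[0, 0, 0], [0, 0, 0], [0, 0, 0], [0, 0, 0], [0, 0, 0], [0, 0, 0], [0, 0, 0], [0, 0, 0]], gripper=[1, 1, 1, 1, 1, 1, 1, 1])

```text
clock: 6.42
position: [0.5469, 0.2215, 0.1453]
tcp_rot: [[0.985, 0.172, 0.002], [0.172, -0.985, 0.002], [0.002, -0.002, -1.0]]
ft_force: [5.0, 5.3, 4.3]
opening: 0.092
grasp_force: 64.1
```

Run:
```python
from h import *
togo(g2w(0,.08+.114,.036+.127-.019))
f=r.grab_frame("scene")
cv2.imwrite("pics/s3.png",cv2.resize(f["color"][100:320,180:480,::-1],None,fx=2.6,fy=2.6))
```

```text
t 6.4167 tcp [0.5469 0.2215 0.1453] gauge [-0.0001  0.1934  0.1453] F [5.0056 5.3308 4.3292] op 0.09193419357365641 64.11094307899475
z [ 0.0017  0.0019 -1.    ] y in gauge [ 0.0024 -1.     -0.0016]
togo cm [ 0.0058 -0.0598  0.1282]
```

View pics/s3.png

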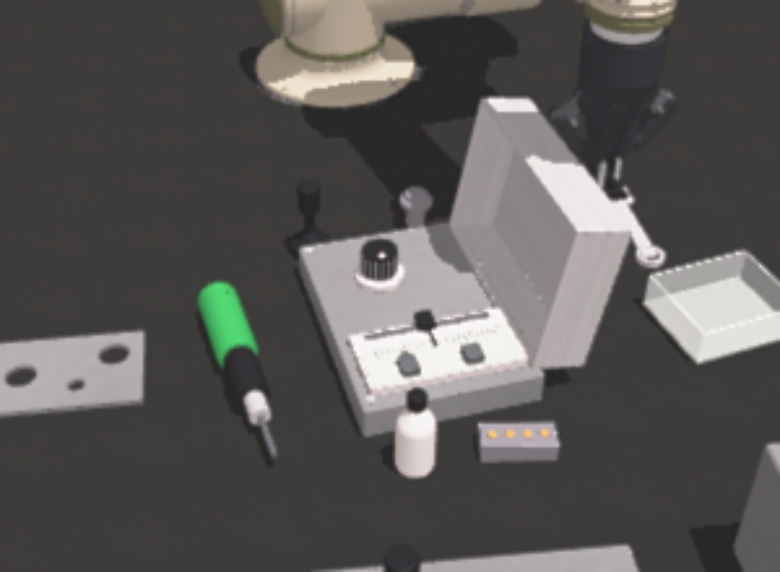

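The hood stands open with the gripper on the bar. The knob shows at about (326,201), the pointer at about (343,223), and the riders at about (337,240) and (362,236). The left one looks nosed. I release partway and lift off.

>>> jog_arm(translation=[[0, 0, 0], [0, 0, 0], [0, 0, 0], [0, 0, 0], [0, 0, -1.5], [0, 0, -3], [0, 0, -3.5], [0, 0, 0]], rotation=[[0, 0, 0], [0, 0, 0], [0, 0, 0], [0, 0, 0], [0, 0, 0], [0, 0, 0], [0, 0, 0], [0, 0, 0]], gripper=[0.75, 0.72, 0.72, 0.72, 0.72, 0.72, 0.72, 0.72])

```text
clock: 7.13
position: [0.5484, 0.2194, 0.2326]
tcp_rot: [[0.985, 0.171, 0.01], [0.171, -0.985, 0.002], [0.011, -0.0, -1.0]]
ft_force: [-0.6, 0.5, 1.5]
opening: 0.279
grasp_force: 0.0
```

```bash
cat > look.py <<'E'
from h import *
def look(z=.050):
    for n in("scene","top"):
        f=r.grab_frame(n)
        for l,zz in(("pointer_tip",.05),("pointer",.045),("index_clip",.045),("plain_rider",.045),("knob_grip",.061),("hood_handle",.163)):
            for o in r.pinpoint(l,f)[:2]:
                print(n,l,o["conf"],o["at"],w2g(px2w(f,*o["at"],z=zz)))
    return f
E
python3 - <<'E'
from look import *
togo(g2w(-.055,-.02,.25))
look()
f=r.grab_frame("scene")
cv2.imwrite("pics/s4.png",cv2.resize(f["color"][180:270,290:420,::-1],None,fx=6,fy=6,interpolation=2))
E
```

```text
t 7.1333 tcp [0.5484 0.2194 0.2326] gauge [0.0011 0.1911 0.2326] F [-0.6407  0.4764  1.4834] op 0.2794875104226684 0.0
z [ 0.0103  0.002  -0.9999] y in gauge [ 0.0006 -1.     -0.0002]
togo cm [-5.6071 21.1069 -1.8077]
scene pointer_tip 0.46 [349.3, 230.7] [0.0715 0.0039 0.05  ]
scene pointer 0.63 [341.6, 226.4] [ 0.0455 -0.0077  0.045 ]
scene pointer 0.42 [365.4, 211.3] [0.0053 0.072  0.045 ]
scene index_clip 0.57 [336.3, 234.7] [ 0.0715 -0.0301  0.045 ]
scene plain_rider 0.44 [379.1, 273.5] [0.2213 0.0236 0.045 ]
scene plain_rider 0.43 [355.9, 229.6] [0.067  0.0233 0.045 ]
scene knob_grip 0.71 [325.3, 196.7] [-0.0652 -0.0183  0.061 ]
scene hood_handle 0.87 [415.3, 164.9] [-0.003   0.2037  0.163 ]
top pointer_tip 0.49 [280.1, 175.1] [0.0738 0.0045 0.05  ]
top pointer_tip 0.19 [273.3, 176.3] [0.073  0.0225 0.05  ]
top pointer 0.47 [287.8, 186.6] [ 0.0417 -0.0114  0.045 ]
top index_clip 0.41 [293.4, 173.2] [ 0.0755 -0.0307  0.045 ]
top plain_rider 0.71 [296.6, 171.9] [ 0.0778 -0.0396  0.045 ]
top plain_rider 0.48 [270.0, 171.8] [0.0874 0.0298 0.045 ]
top knob_grip 0.68 [294.4, 220.8] [-0.0519 -0.0164  0.061 ]
top knob_grip 0.37 [298.7, 142.1] [ 0.1532 -0.0555  0.061 ]
top hood_handle 0.64 [198.8, 205.7] [0.0007 0.1939 0.163 ]
```

View pics/s4.png

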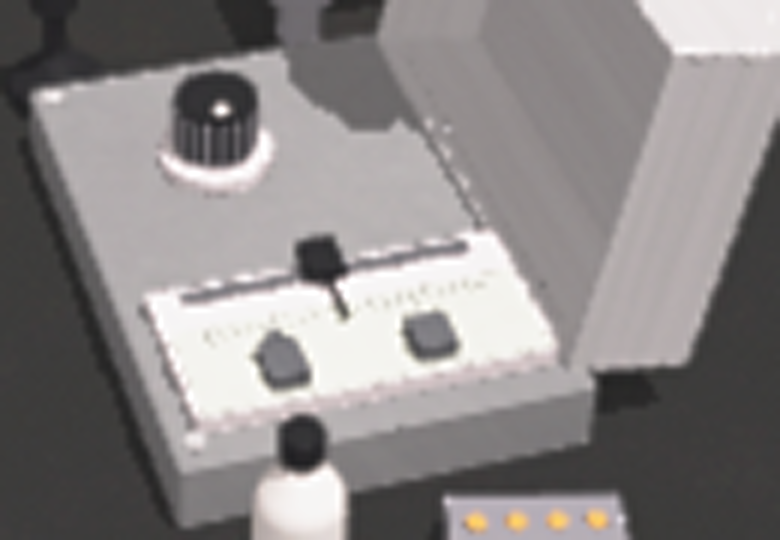

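The left rider, at px (337,240), has the nose pointing at the pointer, so it is the index clip. The pointer tip is at about (347.5,233) and needs to go about 33 mm to the right, which is clockwise.

Run:
```python
from h import *
print(r.read_state()["q"])
f=r.grab_frame("scene")
for u,v,z in((347.5,233,.05),(335.7,236,.050),(326,196,.073)):print(w2g(px2w(f,u,v,z=z)))
f=r.grab_frame("top")
cv2.imwrite("pics/t4.png",cv2.resize(f["color"][150:240,230:340,::-1],None,fx=6,fy=6,interpolation=2))
```

```text
[ 0.1804  0.4531  1.194  -0.      1.4946  1.5796]
[ 0.0784 -0.0032  0.05  ]
[ 0.0808 -0.0348  0.05  ]
[-0.0527 -0.0202  0.073 ]
```

View pics/t4.png

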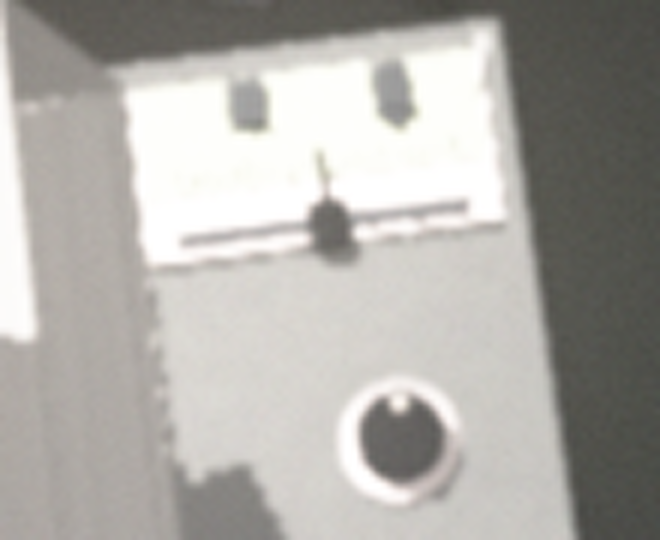

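The top view agrees: tip at about (283.5,175), nose at about (297,171), knob at about (297,223). That is about 33 mm, or about 126° clockwise. I go over the knob and pre-turn -80°.

>>> jog_arm(translation=[[0, 0, -2.5], [-0.6, 3.5, 0], [-1, 3.5, 0], [-1, 3.5, 0], [-1, 3.5, 0], [-1, 3.5, 0], [-1, 3.6, 0], [0, 0, 0]], rotation=[[0, 0, 0], [0, 0, 0], [0, 0, 0], [0, 0, 0], [0, 0, 0], [0, 0, 0], [0, 0, 0], [0, 0, 0]], gripper=[0.72, 0.72, 0.72, 0.72, 0.5, 0, 0, 0])

```text
clock: 8.65
position: [0.5271, -0.0036, 0.2512]
tcp_rot: [[0.986, 0.165, -0.0], [0.165, -0.986, -0.002], [-0.0, 0.002, -1.0]]
ft_force: [-0.2, 0.4, -0.3]
opening: 0.828
grasp_force: 0.0
```

>>> jog_arm(translation=[[0, 0, 0], [0, 0, 0], [0, 0, 0], [0, 0, 0], [0, 0, 0], [0, 0, 0], [0, 0, 0], [0, 0, 0]], rotation=[[0, 0, -7], [0, 0, -7], [0, 0, -7], [0, 0, -7], [0, 0, -7], [0, 0, -7], [0, 0, -7], [0, 0, -7]], gripper=[0, 0, 0, 0, 0, 0, 0, 0])

```text
clock: 9.32
position: [0.5274, 0.0019, 0.2512]
tcp_rot: [[0.404, 0.915, 0.0], [0.915, -0.404, 0.0], [0.0, 0.0, -1.0]]
ft_force: [0.6, 0.2, -0.8]
opening: 1.003
grasp_force: 0.0
```

>>> jog_arm(translation=[[0, 0, 0], [0, 0, 0], [0, 0, 0], [0, 0, 0], [0, 0, 0]], rotation=[[0, 0, -7], [0, 0, -7], [0, 0, -7], [0, 0, -3], [0, 0, 0]], gripper=[0, 0, 0, 0, 0])

```text
clock: 9.73
position: [0.5274, 0.0019, 0.2512]
tcp_rot: [[0.001, 1.0, 0.0], [1.0, -0.001, 0.0], [0.0, 0.0, -1.0]]
ft_force: [0.9, 0.3, 0.4]
opening: 0.995
grasp_force: 0.0
```

Run:
```python
from h import *
togo(g2w(-.055,-.02,.045))
s=r.read_state();print(s["q"])
f=r.grab_frame("scene")
print(r.pinpoint("knob_grip",f)[:1])
```

```text
t 9.7333 tcp [0.5274 0.0019 0.2512] gauge [-0.0566 -0.0197  0.2512] F [0.8843 0.3086 0.4207] op 0.9947575025697556 0.0
z [ 0.  0. -1.] y in gauge [ 0.9853 -0.171   0.    ]
togo cm [-0.0074  0.1582 20.6166]
[-0.2211  0.3269  1.3221  0.0001  1.4926 -0.2201]
[{'at': [327.4, 199.4], 'conf': 0.68}]
```

>>> jog_arm(translation=[[0, 0.16, 3.5], [0, 0, 3.5], [0, 0, 3.5], [0, 0, 3.5], [0, 0, 3], [0, 0, 2.5], [0, 0, 1.5], [0, 0, 0]], rotation=[[0, 0, 0], [0, 0, 0], [0, 0, 0], [0, 0, 0], [0, 0, 0], [0, 0, 0], [0, 0, 0], [0, 0, 0]], gripper=[0, 0, 0, 0, 0, 0, 0, 0])

```text
clock: 10.5
position: [0.5275, 0.002, 0.0383]
tcp_rot: [[0.005, 1.0, -0.006], [1.0, -0.005, 0.001], [0.001, -0.006, -1.0]]
ft_force: [-0.8, 0.6, 0.5]
opening: 0.999
grasp_force: 0.0
```

>>> jog_arm(translation=[[0, 0, 0], [0, 0, 0], [0, 0, 0], [0, 0, 0], [0, 0, 0], [0, 0, 0]], rotation=[[0, 0, 0], [0, 0, 0], [0, 0, 0], [0, 0, 0], [0, 0, 0], [0, 0, 0]], gripper=[0.3, 0.5, 0.7, 0.8, 0.8, 0.8])

```text
clock: 11.0
position: [0.5287, 0.0016, 0.0425]
tcp_rot: [[0.003, 1.0, 0.0], [1.0, -0.003, -0.0], [-0.0, 0.0, -1.0]]
ft_force: [-4.3, -0.8, 9.2]
opening: 0.425
grasp_force: 59.5
```

>>> jog_arm(translation=[[0, 0, 0], [0, 0, 0], [0, 0, 0], [0, 0, 0], [0, 0, 0], [0, 0, 0], [0, 0, 0], [0, 0, 0]], rotation=[[0, 0, 6], [0, 0, 6], [0, 0, 6], [0, 0, 6], [0, 0, 6], [0, 0, 6], [0, 0, 6], [0, 0, 6]], gripper=[0.8, 0.8, 0.8, 0.8, 0.8, 0.8, 0.8, 0.8])

```text
clock: 11.67
position: [0.5288, 0.0015, 0.0425]
tcp_rot: [[0.748, 0.663, 0.001], [0.663, -0.748, -0.001], [-0.0, 0.001, -1.0]]
ft_force: [-4.9, 0.4, 9.0]
opening: 0.43
grasp_force: 59.5
```

>>> jog_arm(translation=[[0, 0, 0], [0, 0, 0], [0, 0, 0], [0, 0, 0], [0, 0, 0], [0, 0, 0], [0, 0, 0], [0, 0, 0]], rotation=[[0, 0, 6], [0, 0, 6], [0, 0, 6], [0, 0, 6], [0, 0, 6], [0, 0, 6], [0, 0, 6], [0, 0, 0]], gripper=[0.8, 0.8, 0.8, 0.8, 0.8, 0.8, 0.8, 0.8])

```text
clock: 12.33
position: [0.5288, 0.0014, 0.0425]
tcp_rot: [[1.0, -0.008, 0.0], [-0.008, -1.0, -0.001], [0.0, 0.001, -1.0]]
ft_force: [-3.9, -0.6, 7.9]
opening: 0.429
grasp_force: 59.5
```

Run:
```python
from h import *
togo(g2w(-.055,-.02,.042))
f=r.grab_frame("scene");g=r.grab_frame("top")
np.savez("f.npz",**{k:f[k] for k in("camera_matrix","extrinsics")})
a=cv2.resize(f["color"][200:260,305:385,::-1],None,fx=8,fy=8,interpolation=2)
b=cv2.resize(g["color"][155:200,250:330,::-1],None,fx=8,fy=8,interpolation=2)
cv2.imwrite("pics/a5.png",np.vstack([a,b])[:, :][::1,::1] if False else a);cv2.imwrite("pics/b5.png",b)
for n,F in(("s",f),("t",g)):
  for l,z in(("pointer_tip",.05),("index_clip",.045)):
    for o in r.pinpoint(l,F)[:1]:print(n,l,o,w2g(px2w(F,*o["at"],z=z)))
```

```text
t 12.3333 tcp [0.5288 0.0014 0.0425] gauge [-0.0553 -0.0204  0.0425] F [-3.9469 -0.6174  7.886 ] op 0.4286374925901362 59.514509439468384
z [ 0.0005 -0.001  -1.    ] y in gauge [-0.1783 -0.984   0.0009]
togo cm [ 0.0199 -0.0466  0.047 ]
s pointer_tip {'at': [339.6, 232.4], 'conf': 0.57} [ 0.0709 -0.0214  0.05  ]
s index_clip {'at': [336.3, 236.9], 'conf': 0.38} [ 0.0792 -0.0326  0.045 ]
t pointer_tip {'at': [292.3, 173.6], 'conf': 0.48} [ 0.0736 -0.0277  0.05  ]
t index_clip {'at': [294.8, 171.5], 'conf': 0.51} [ 0.0795 -0.035   0.045 ]
```

View pics/a5.png

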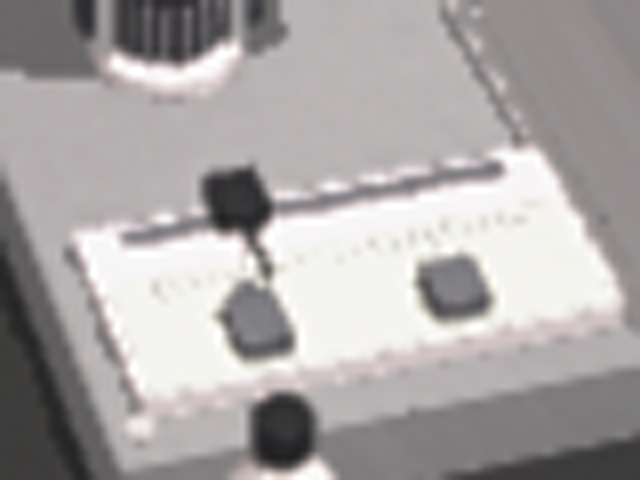

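The tip is at about (338.4,234.4), still right of the nose at about (335.5,235.5), so roughly 9 mm remain. I turn 30° more.

>>> jog_arm(translation=[[0, 0, 0], [0, 0, 0], [0, 0, 0], [0, 0, 0], [0, 0, 0], [0, 0, 0], [0, 0, 0]], rotation=[[0, 0, 6], [0, 0, 6], [0, 0, 6], [0, 0, 6], [0, 0, 6], [0, 0, 0], [0, 0, 0]], gripper=[0.8, 0.8, 0.8, 0.8, 0.8, 0.8, 0.8])

```text
clock: 13.22
position: [0.5287, 0.0013, 0.0425]
tcp_rot: [[0.864, -0.503, 0.0], [-0.503, -0.864, -0.001], [0.001, 0.001, -1.0]]
ft_force: [-5.7, -2.1, 8.9]
opening: 0.428
grasp_force: 59.6
```

```bash
cat > look2.py <<'E'
# rectify the scale plane (z=.05) to gauge coordinates: x .03...12, y -.085...+.085, 8 px/mm... averaged over frames
from h import *
import sys
def rect(n,x0,x1,y0,y1,k,N=4):
    acc=0
    for _ in range(N):
        f=r.grab_frame(n);acc=acc+f["color"].astype(np.float32)
        for l,z in(("pointer_tip",.05),("index_clip",.05)):
            for o in r.pinpoint(l,f)[:1]:print(n,l,o["conf"],o["at"],w2g(px2w(f,*o["at"],z=z))[:2])
    img=(acc/N).astype(np.uint8)[:,:,::-1]
    M=np.linalg.inv(f["extrinsics"])
    src=[];dst=[]
    for x,y in((x0,y0),(x0,y1),(x1,y0),(x1,y1)):
        p=f["camera_matrix"]@((M@np.r_[g2w(x,y,.05),1])[:3]);src.append(p[:2]/p[2])
        dst.append([(y1-y)*k,(x1-x)*k])
    H=cv2.getPerspectiveTransform(np.float32(src),np.float32(dst))
    out=cv2.warpPerspective(img,H,(int((y1-y0)*k),int((x1-x0)*k)),flags=cv2.INTER_CUBIC)
    for y in np.arange(np.ceil(y0*100)/100,y1,.01):cv2.line(out,(int((y1-y)*k),0),(int((y1-y)*k),8),(0,0,255),1)
    return out
if __name__=="__main__":
    o=[rect(n,.035,.115,-.07,.01,7000 if 0 else 5000) for n in("scene","top")]
    cv2.imwrite(sys.argv[1],np.hstack(o))
E
python3 look2.py pics/a6.png; python3 -c "
from h import *
togo(g2w(-.055,-.02,.042))"
```

```text
scene pointer_tip 0.59 [336.2, 232.4] [ 0.0685 -0.0296]
scene index_clip 0.48 [336.6, 235.6] [ 0.08   -0.0322]
scene pointer_tip 0.5 [335.6, 231.9] [ 0.0664 -0.0305]
scene index_clip 0.55 [337.3, 236.2] [ 0.0825 -0.0312]
scene pointer_tip 0.59 [336.7, 230.1] [ 0.0607 -0.0258]
scene index_clip 0.44 [338.8, 226.9] [ 0.0507 -0.017 ]
scene pointer_tip 0.38 [336.0, 232.2] [ 0.0677 -0.0298]
scene index_clip 0.63 [336.0, 235.3] [ 0.0785 -0.0333]
top pointer_tip 0.61 [293.9, 173.4] [ 0.0736 -0.0319]
top index_clip 0.61 [295.2, 170.8] [ 0.0801 -0.0362]
top pointer_tip 0.65 [295.8, 170.0] [ 0.082  -0.0381]
top index_clip 0.57 [297.0, 170.4] [ 0.0805 -0.041 ]
top pointer_tip 0.45 [291.8, 173.9] [ 0.073  -0.0263]
top index_clip 0.4 [298.2, 175.6] [ 0.0662 -0.0423]
top pointer_tip 0.7 [297.8, 142.0] [ 0.1573 -0.0536]
top index_clip 0.48 [295.1, 172.2] [ 0.0764 -0.0354]
t 14.4167 tcp [0.5287 0.0013 0.0425] gauge [-0.0554 -0.0205  0.0425] F [-5.1991 -2.5352  8.3874] op 0.4278416037038956 59.56245839595795
z [ 0.0003 -0.0011 -1.    ] y in gauge [-0.6422 -0.7665  0.0008]
togo cm [-0.0054 -0.061   0.0464]
```

View pics/a6.png

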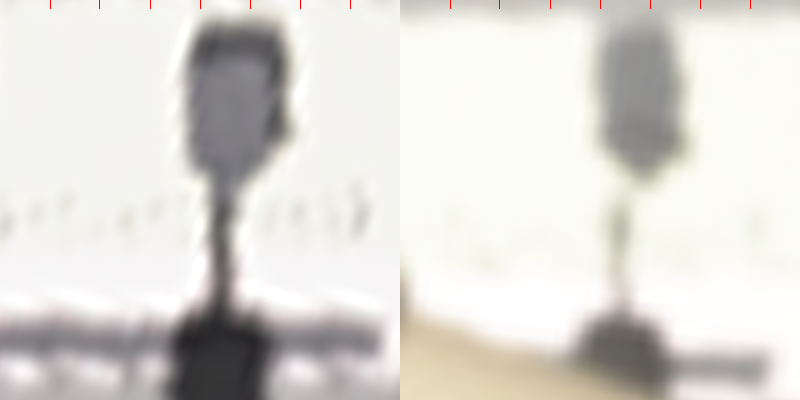

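In the rectified views (5 px/mm, scene left, top right), the blade is at column 222/621. The clip's nose and centre are at about 240 (corrected for height) and 641. About 3.7 mm remain, which is 14° more.

>>> jog_arm(translation=[[0, 0, 0], [0, 0, 0], [0, 0, 0], [0, 0, 0], [0, 0, 0], [0, 0, 0]], rotation=[[0, 0, 5], [0, 0, 5], [0, 0, 4], [0, 0, 0], [0, 0, 0], [0, 0, 0]], gripper=[0.8, 0.8, 0.8, 0.8, 0.8, 0.8])

```text
clock: 14.92
position: [0.5287, 0.0013, 0.0425]
tcp_rot: [[0.717, -0.697, 0.0], [-0.697, -0.717, -0.001], [0.001, 0.001, -1.0]]
ft_force: [-6.4, -3.5, 9.2]
opening: 0.423
grasp_force: 59.6
```

>>> jog_arm(translation=[[0, 0, 0], [0, 0, 0], [0, 0, 0], [0, 0, 0], [0, 0, 0], [0, 0, -2], [0, 0, -3], [0, 0, -3]], rotation=[[0, 0, 0], [0, 0, 0], [0, 0, 0], [0, 0, 0], [0, 0, 0], [0, 0, 0], [0, 0, 0], [0, 0, 0]], gripper=[0.4, 0.1, 0, 0, 0, 0, 0, 0])

```text
clock: 15.58
position: [0.5286, 0.0018, 0.1216]
tcp_rot: [[0.717, -0.697, -0.002], [-0.697, -0.717, 0.001], [-0.002, 0.001, -1.0]]
ft_force: [0.7, -0.7, -0.6]
opening: 0.997
grasp_force: 0.0
```

>>> jog_arm(translation=[[0, 0, -3.5], [0, 0, -3.5], [0, 0, -3.5], [0, 0, 0], [0, 0, 0]], rotation=[[0, 0, 0], [0, 0, 0], [0, 0, 0], [0, 0, 0], [0, 0, 0]], gripper=[0, 0, 0, 0, 0])

```text
clock: 16.0
position: [0.5296, 0.0016, 0.2277]
tcp_rot: [[0.717, -0.697, 0.004], [-0.697, -0.717, -0.001], [0.003, -0.002, -1.0]]
ft_force: [0.7, 0.2, -0.9]
opening: 0.998
grasp_force: 0.0
```

```bash
python3 look2.py pics/a7.png | grep top; python3 -c "
from h import *
f=r.grab_frame('top');o=r.pinpoint('hood_handle',f)[0];print(o,w2g(px2w(f,*o['at'],z=.163)))
togo(g2w(-.055,-.02,.042))"
```

```text
top pointer_tip 0.41 [287.8, 209.5] [-0.0192 -0.0035]
top index_clip 0.49 [287.0, 207.0] [-0.0125 -0.0023]
top pointer_tip 0.68 [168.2, 193.2] [0.0647 0.2947]
{'at': [199.1, 205.7], 'conf': 0.67} [0.0006 0.1933 0.163 ]
t 17.3 tcp [0.529  0.0016 0.2261] gauge [-0.055  -0.0202  0.2261] F [-0.19   -0.0185  0.1213] op 1.0031763245801302 0.0
z [ 0. -0. -1.] y in gauge [-0.8086 -0.5884 -0.    ]
togo cm [-0.0173 -0.0112 18.4133]
```

View pics/a7.png

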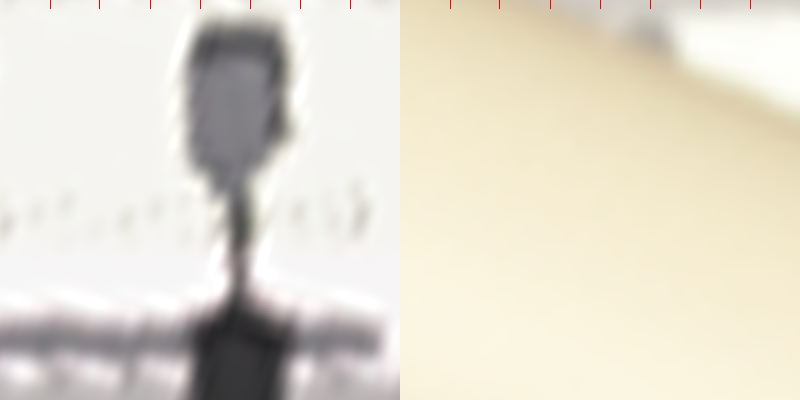

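In the scene view the blade is at column 240, in line with the corrected clip centre. The arm hides the top view, so I move aside to confirm.

>>> jog_arm(translation=[[1, 3.4, 0], [1, 3.4, 0], [1, 3.4, 0], [1, 3.4, 0], [1, 3.4, 0], [1, 3.4, 0], [1, 3.4, 0], [1, 3.4, 0]], rotation=[[0, 0, 0], [0, 0, 0], [0, 0, 0], [0, 0, 0], [0, 0, 0], [0, 0, 0], [0, 0, 0], [0, 0, 0]], gripper=[0, 0, 0, 0, 0, 0, 0, 0])

```text
clock: 17.97
position: [0.3958, -0.2505, 0.2263]
tcp_rot: [[0.717, -0.697, 0.0], [-0.697, -0.717, -0.0], [0.0, -0.0, -1.0]]
ft_force: [0.3, -0.1, 0.1]
opening: 0.997
grasp_force: 0.0
```

```bash
python3 look2.py pics/a8.png
```

```text
scene pointer_tip 0.66 [343.2, 277.5] [ 0.2147 -0.0597]
scene index_clip 0.64 [206.3, 245.3] [ 0.0264 -0.3452]
scene pointer_tip 0.45 [334.0, 234.8] [ 0.0754 -0.0375]
scene index_clip 0.62 [274.7, 244.9] [ 0.0704 -0.1859]
scene pointer_tip 0.4 [334.6, 234.8] [ 0.0759 -0.0361]
scene index_clip 0.59 [335.5, 238.4] [ 0.0889 -0.0378]
scene pointer_tip 0.61 [335.4, 234.3] [ 0.0747 -0.0336]
scene index_clip 0.72 [299.0, 194.2] [-0.11   -0.0812]
top pointer_tip 0.39 [296.1, 174.4] [ 0.0701 -0.0373]
top index_clip 0.41 [293.7, 171.1] [ 0.0798 -0.0322]
top pointer_tip 0.55 [294.9, 173.0] [ 0.0743 -0.0346]
top index_clip 0.55 [295.2, 170.1] [ 0.0819 -0.0365]
top pointer_tip 0.64 [253.5, 208.0] [-0.0033  0.0833]
top index_clip 0.47 [293.3, 173.0] [ 0.0748 -0.0305]
top pointer_tip 0.56 [293.5, 174.3] [ 0.0713 -0.0305]
top index_clip 0.64 [294.2, 170.3] [ 0.0818 -0.0338]
```

View pics/a8.png

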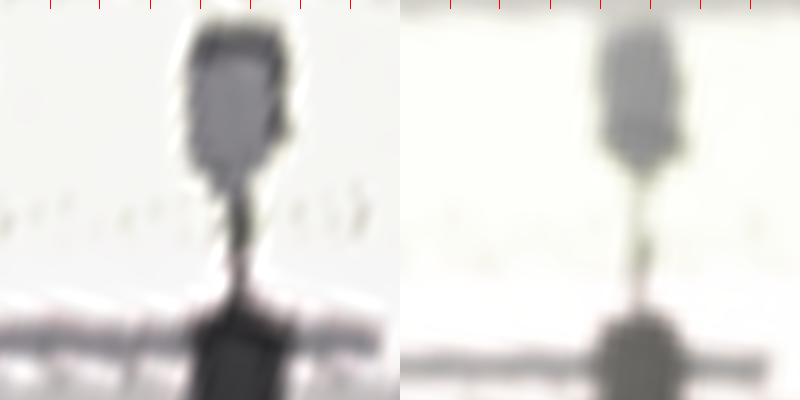

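The top view shows the blade at column 641 and the nose at 641, so they are in line. The hood is open and the arm is clear.

```bash
python3 -c "
from h import *
print(r.close_job())"
```

```text
the job is handed in; nothing more can be done
None
```

I lifted the hood over onto its stop and turned the knob clockwise until the pointer tip lined up with the nosed index clip in both camera views. I then let go, moved the arm clear and handed the job in at about 18 s; no verdict came back.

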